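# Pack the sanding-block case and slide its cover shut

## Task

Pack the two ridged sanding blocks into the two empty bays of the wooden case, flat and each in the bay that is deep enough for it, so that nothing stands above the rim; set them down rather than drop them. Then slide the cover fully home over the bays: it sweeps across the rim as the check, so do not force it against a block. Leave the block already packed in its bay and do not disturb the screwdriver, brush, wood offcut and tape roll lying around.

Things in the scene. Friction and masses are not known exactly. Their poses are not given: they have to be found in the camera images.
- case: Low wooden case fixed to the bench, 94 mm across (x), 417 mm long (y). Origin on the bench, on its centre line between its two halves. Its -y half (y -202 to 0 mm) has three open bays centred at x = 0, y = -166, -101, -36 mm, each 78 (x) x 58 mm (y), 7 mm partitions, floor 8 mm above the bench. Its +y half (to 215 mm) is a closed deck where the cover is parked. Side rails (tops 73 mm up) hold the cover.
- rim (a point): Point at the rim (top of walls and partitions, 62 mm above the bench) over the centre of the middle bay; axes those of the case. The rails leave the bays' 78 mm opening clear. One bay has a cork mat, one a plywood spacer board, one is already packed with a plain block, in an order that varies.
- cover (a joint): Position in m of the sliding cover along the case's +y: 0 = fully home over the three bays (end stop), about 0.20 to 0.215 = parked over the deck (end stop at 0.215). Friction about 1.5 N plus light damping; no spring, it stays where it is left.
- cover_mid (a point): Plywood cover 86 (x) x 198 (y) x 6 mm held in the case's rails; this point is its middle, 64 mm above the bench; axes those of the case. Its underside passes 1 mm above the rim. On its middle stands the pull, a dark wooden ridge 50 mm along x, 14 mm thick along y, from the cover's top (69 mm above the bench) up to 89 mm.
- pull (a point): Middle of the top face of the cover's pull, 89 mm above the bench; axes those of the case. It can be pinched from above, fingers closing along the case's y.
- thick: Tall sanding block: cork sole, wooden base 70 (x) x 50 (y) x 26 mm, on it a central grip ridge 14 mm thick (x), 50 mm long (y), 20 mm high; 46 mm tall in all, about 0.14 kg. Origin at the centre of its underside, z up. Pinch the ridge from above, fingers closing along its x. It fits a bay with its x along the case's x, either way round.
- thick_top (a point): Middle of the top of the tall block's ridge, 46 mm above its underside.
- thin: The low sanding block: the same as the tall one but with a base only 8 mm thick; 28 mm tall in all, same 70 x 50 mm footprint and same ridge (14 mm thick, 50 mm long, 20 mm high), about 0.08 kg. Origin at the centre of its underside, z up.
- thin_top (a point): Middle of the top of the low block's ridge, 28 mm above its underside.
- liner: Cork mat 77 x 57 x 3 mm fixed on the floor of the deep empty bay; origin at the centre of its underside, which is the centre of that bay, 8 mm above the bench. Axes those of the case. The free depth from mat to rim is 51 mm.
- spacer: Plywood spacer board 77 x 57 x 21 mm fixed on the floor of the shallow empty bay; origin at the centre of its underside, which is the centre of that bay, 8 mm above the bench. Axes those of the case. The free depth from board to rim is 33 mm.
- packed: Plain wooden block 71 x 52 x 46 mm already lying in its bay; origin at the centre of its underside. Leave it there.
- screwdriver: Screwdriver lying on the bench nearest the robot, about 200 mm long; a bystander to be left alone.
- brush: Brush lying to the right of the case; a bystander to be left alone.
- offcut: Flat wooden offcut 60 x 140 x 18 mm lying to the left of the case; a bystander to be left alone.
- tape: Roll of masking tape, 90 mm across, 24 mm high, lying flat to the left of the case; a bystander to be left alone.
Mind the look-alikes: they are no part of the job. Leave any pink or purple look-alike of the thick alone.

How it is judged:
On the way:
1. both sanding blocks lie flat and released in their proper bays, below the rim, with the cover still open (horizontal distance between thick and liner below 0.009 m and z of thick in the frame of liner between 0 and 0.006 m and angle between each of thick, thin's own z axis and vertical below 0.06 rad and z of each of thick_top, thin_top in the frame of rim below 0 m and horizontal distance between thin and spacer below 0.009 m and z of thin in the frame of spacer between 0.018 and 0.024 m and contact force between the fingers and thick below 0.1 N and contact force between the fingers and thin below 0.1 N and value of joint cover above 0.15 m), for 0.2 s.
At the end, for the whole second after the job is handed in: Tall block on the cork mat, low block on the spacer board (within 9 mm of bay centre, 3 mm of fully down, tilt under 0.06 rad, tops below the rim), packed block still down in its bay (moved under 20 mm), all released and at rest, cover within 5 mm of fully home (horizontal distance between thick and liner below 0.009 m and z of thick in the frame of liner between 0 and 0.006 m and angle between each of thick, thin's own z axis and vertical below 0.06 rad and z of each of thick_top, thin_top in the frame of rim below 0 m and horizontal distance between thin and spacer below 0.009 m and z of thin in the frame of spacer between 0.018 and 0.024 m and contact force between the fingers and thick below 0.1 N and contact force between the fingers and thin below 0.1 N and linear speed of each of thick, thin, packed below 0.02 m/s and value of joint cover below 0.005 m and z of packed in the frame of rim below -0.045 m and distance of packed from where it was at the start of the episode below 0.02 m); the robot touches nothing.
It fails at once if the cover is forced against a block (more than 10 N) (contact force between cover and thick above 10 N or contact force between cover and thin above 10 N or contact force between cover and packed above 10 N).
It fails at once if a sanding block is dropped (it falls free faster than 0.7 m/s, a drop of some 25 mm) ((linear speed of thick above 0.7 m/s and contact force between the fingers and thick below 0.05 N) or (linear speed of thin above 0.7 m/s and contact force between the fingers and thin below 0.05 N)).
It fails at once if the block already packed is moved more than 20 mm (distance of packed from where it was at the start of the episode above 0.02 m).
It fails at once if the screwdriver, brush, offcut or tape roll is moved more than 30 mm (distance of any of screwdriver, brush, offcut, tape from where it was at the start of the episode above 0.03 m).
It also fails if it takes over 72 s, if anything falls off the work surface, if the arm or the gripper's body presses on something with over 40 N, if the wrist force passes 120 N, or if a joint passes its speed limit or range.

## Robot

A 7-joint arm with a two-finger parallel gripper is mounted at the origin on the work surface. World frame = base frame: x ahead of the robot, y to its left, z up, the work surface at z = 0. Lengths are in m, angles in rad, forces in N, time in s.
With the tool pointing down it reaches from about 0.4 to 0.85 m from the base axis. Payload 10.4 kg.
Tool frame: the origin (TCP) lies at the very end of the fingers, on their centre line; the grasp point (between the pads) lies manip.grasp_offset behind it (manip.grasp_offset is the distance from the TCP to the grasp point, in m); z points along the fingers, x is the direction in which the jaws open and shut, and the axes are right-handed (so a half turn about z gives the same grasp; the last joint's range is limited). The gripper opens to 85 mm and grips with 20 to 120 N. Pads are 22 mm wide; open, the fingers measure 114 mm over their backs; the gripper's body (76 mm by 85 mm) begins 54 mm behind the grasp point. The pads swing forward as they close: fully open they stand 13 mm farther back than shut.
Start: joints at [-1.209, 0.332, -0.065, 1.46, 0.022, 1.35, -0.088], TCP at [0.235, 0.579, 0.231] pointing down, gripper open.
Joint ranges: [-2.6, 2.6], [-0.5, 2.12], [-1.47, 1.34], [0.16, 2.42], [-1.27, 4.41], [0.06, 2.06], [-2.6, 2.6]. Speed limits (rad/s): [2.22, 2.22, 2.79, 2.79, 3.14, 3.14, 3.14].

## Interface

Orientations are given as a unit quaternion [x, y, z, w].
In Python, from workcell import manip gives the robot as it stands.
- The arm moves only by the shell command python3 -m crank 'ROWS' [FORCE]. ROWS is JSON, a list that holds one entry, the list of rows, each a list of 7 numbers: the shift along the world's x, y, z in units of 60 mm (1.0 is 60 mm), then the turn, a rotation vector about the world's x, y, z in units of 5 degrees (1.0 is 5 degrees), then the finger opening in mm, from 0 to 85.4. A call has 1 to 8 rows; each row shifts and turns the commanded pose from where the row before left it; what a row does not reach is not made up. A row lasts 1/8 s, in which the tool goes at most 62.5 mm and 10.7 degrees, less where a joint would pass 70% of its speed; a pose out of reach is approached as far as the arm can. A call is refused whole if a number of a shift passes 1 or a number of a turn 1, either way. A call with a gripper value outside its range is refused whole. The fingers move at their own pace and stop on an object; FORCE is the grip in N (left out, the last holds). Time passes only in rows, so rows that do not move let the fingers close. It gives the time, the measured TCP pose, the force and the opening at its end, in the units of the state.
- manip.get_obs(): the state, without advancing time (a new reading comes with each control period).
- manip.camera(name): name is "side" or "top"; returns (picture, depth): 400x640x3 uint8, blue, green, red; 400x640 float32, m along the optical axis (not along the pixel's ray), 0 where there is no reading.
- manip.get_calibration(name): a dict with "fx", "fy", "cx", "cy" (pixels), "rvec" (rotation vector, rad) and "tvec" (3), from world to camera coordinates, as OpenCV has them. Camera axes: x right, y down, z forward; pixel columns grow to the right and rows downward; lengths in m; the calibration is good to about 2 mm. A picture is of the moment at which its call begins. get_calibration takes no time and is no camera call.
- manip.hand_in(): hands the job in, once; it reports no verdict.
The state is a dict: "clock": time; "joint_pos": joint angles; "joint_velocities": joint speeds; "tau": joint torques, N m; "position": TCP position; "ee_rot": TCP orientation; "ft_force": force on the tool from outside, world axes, zero at the start; "torque": the same for the moment, N m; "grip_width": opening from 0.0 (shut) to 1.0 (fully open).
Only numpy, scipy, OpenCV 4.12 (cv2) and the standard library are available. Lean on these libraries where they do the work, as an engineer would, in place of code of your own. Each camera call takes 0.05 s, during which the arm holds its last target.

## Working session

There is one attempt and no reset: what is moved stays moved. The work goes in short steps, Python scripts to look and compute and a shell command to move; the robot and the scene stay as the last step left them, time stands still between calls to the robot, and variables do not carry over. Pictures are saved under pics/ and viewed, and the job is handed in when it is done.

```bash
ls; mkdir -p pics
python3 - <<'E'
from workcell import manip
import cv2,numpy as np
print(manip.get_obs()); print(manip.grasp_offset)
for n in("top","side"):
    p,d=manip.camera(n); cv2.imwrite(f"pics/{n}0.png",p); np.save(f"{n}0.npy",d); print(n,manip.get_calibration(n))
E
```

```text
pics
{'clock': 0.0, 'joint_pos': array([-1.20859736,  0.33285719, -0.06467594,  1.46097024,  0.02156551,
        1.34991968, -0.08850541]), 'joint_velocities': array([-4.66797574e-05, -8.14847252e-04, -1.74987272e-03, -3.11320252e-04,
        2.54795470e-03,  1.81241664e-03,  1.26245725e-03]), 'tau': array([-2.76983619e-04, -6.25423694e+01,  4.88994049e-02, -3.91614783e+01,
        1.61186251e-02,  9.61314101e-03, -3.17533340e-05]), 'position': array([0.23446849, 0.57892562, 0.23051123]), 'ee_rot': array([ 8.29272327e-01,  5.58844231e-01, -5.92955055e-04,  4.26395729e-04]), 'ft_force': array([ 0.03005316, -0.77471428, -1.00291927]), 'torque': array([ 0.00724705, -0.01619806,  0.00983884]), 'grip_width': 1.0001949374809684}
0.0187
top {'fx': 375.5208133575436, 'fy': 375.5208133575436, 'cx': 318.8245431779691, 'cy': 201.11327422496007, 'rvec': array([ 2.22323764, -2.17169613,  0.11995362]), 'tvec': array([-0.01547504,  0.51886788,  1.19431714])}
side {'fx': 443.9517343630378, 'fy': 443.9517343630378, 'cx': 314.37294472841853, 'cy': 198.45916982845793, 'rvec': array([ 2.22134033, -0.97360607,  0.36050227]), 'tvec': array([-0.32593534,  0.33622734,  1.06521237])}
```

View pics/top0.png

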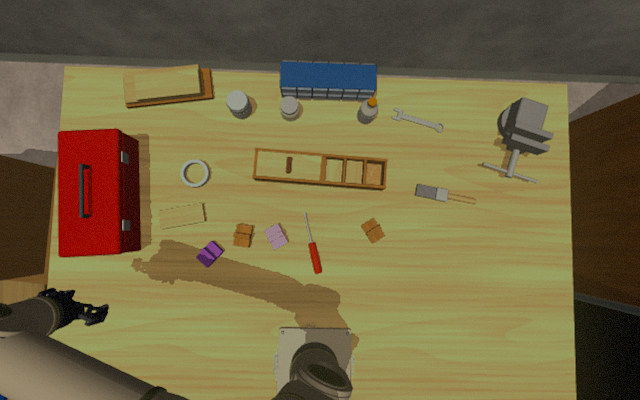

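View pics/side0.png

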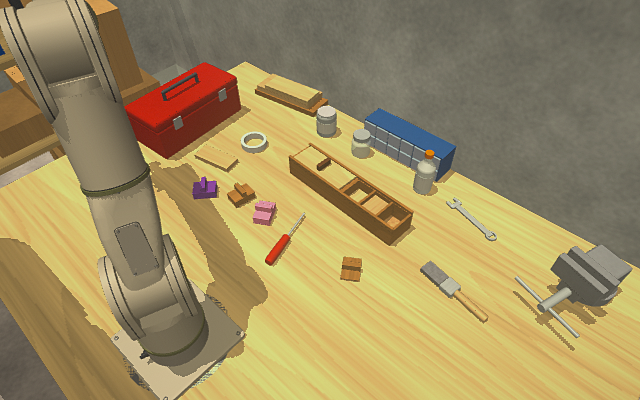

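The top view shows four ridged candidates: brown at (243,235), brown at (372,231), pink at (277,236) and purple at (210,253). The two brown ones match the description. Next I'll crop in close and measure heights.

```bash
cat > h.py <<'E'
import numpy as np,cv2
from workcell import manip
def cal(n):
    c=manip.get_calibration(n);R=cv2.Rodrigues(c["rvec"])[0];return c,R,np.array(c["tvec"])
def world(n,d):
    c,R,t=cal(n);v,u=np.mgrid[0:d.shape[0],0:d.shape[1]]
    P=np.stack([(u-c["cx"])/c["fx"]*d,(v-c["cy"])/c["fy"]*d,d],-1)
    return (P-t)@R
def ray(n,uv,z):
    c,R,t=cal(n);r=np.array([(uv[0]-c["cx"])/c["fx"],(uv[1]-c["cy"])/c["fy"],1])@R;o=-t@R
    return o+r*(z-o[2])/r[2]
def proj(n,p):
    c,R,t=cal(n);q=R@np.array(p)+t;return c["fx"]*q[0]/q[2]+c["cx"],c["fy"]*q[1]/q[2]+c["cy"]
E
python3 - <<'E'
from h import *
p=cv2.imread("pics/top0.png");s=cv2.imread("pics/side0.png")
a=cv2.resize(p[135:205,240:400],None,fx=5,fy=5,interpolation=2)
b=cv2.resize(p[210:275,195:395],None,fx=4,fy=4,interpolation=2)
cv2.imwrite("pics/ca.png",a);cv2.imwrite("pics/cb.png",b)
c=cv2.resize(s[130:290,180:420],None,fx=3.3,fy=3.3,interpolation=2);cv2.imwrite("pics/cc.png",c)
W=world("top",np.load("top0.npy"))
for r in [(225,246,232,254),(222,243,362,384)]:
    print(np.round(W[r[0]:r[1]:2,r[2]:r[3]:2,2]*1000).astype(int))
print("case")
print(np.round(W[146:192:3,252:390:5,2]*1000).astype(int))
E
```

```text
[[-6  1 26 28 26 27 27 10  1  1  2]
 [ 2  0 26 27 28 27 29 30 26 28 18]
 [ 3 -3 26 31 28 31 26 24 27 31 14]
 [ 3  2 25 29 27 27 25 23 28 31  2]
 [-1 50 51 47 28 24 33 26 27 29  0]
 [-1 46 45 50 52 49 46 43 47 30  2]
 [ 2 25 49 48 46 47 49 45 47 24  1]
 [-5 26 21 26 24 29 27 27 50 15  0]
 [ 0 27 22 28 27 27 28 26 29  6  3]
 [ 4 30 27 29 27 28 31 26 27  4  1]
 [ 2 27 26 26 29 28 27 28 28  2  0]]
[[ 0  0  8  8  4  9 10  1  4  3  2]
 [ 1 15 11 10  7 17  5  9  4  8  5]
 [ 8 10 12  7 13 12 10 19 30  1  5]
 [ 8 11 13 12 12 10 32 32 31 28 -1]
 [-1  6 14 13 21 28 27 28 33 10  0]
 [ 2  8 10 31 28 28 30  8  9  9  9]
 [ 1  0 21 31 32 28 11 10 13 11  8]
 [-1  0  3 32  7 12  8 10  9 13 11]
 [-2  2  1  6  9 11 10 10 10 11  5]
 [-3 -3  0  4  7  9  8 10  1 -1  4]
 [ 7  4 -1  1  0 10 12  2  2  3  0]]
case
[[   1    0    3    4    0   -1    5    3    2   -3    4    4    3    2
     6   -1    6    0    2    1    0    5    0    4   -1    4    3    3]
 [   2   71   75   75    1    2    3   -3    2    4    1    4   -1    3
     2   -2   -1    1    1    5    5    3    1   -4    4   -1    1    3]
 [   3   62
[... 1319 characters left out ...]
7   76   74   74   73   78   70   69   71   74
    64   28   31   27   64   56   54   51   53   11   14   13   47    3]
 [   1    2    0   -1    6   15   24   38   47   55   66   76   72   75
    81   74   73 1230   66   57   53   61   62   13   14   11   51   -1]
 [   5    1   -1    0    2   -3    1    0    4    0    0    5   11   19
    26   39   56   64   71   77   77   74   75   76   75   12   52    1]
 [  -1    3    5    1    1    1    0   -2    5   -4    2   -3    3    2
     2    2   -2   -1   -2    5   16   26   38   48   58   66   74    0]
 [   2    1    2    5   -2    2    0    2    1    2    7    2    4   -3
     1    2    1    3    0    2    0    2    1   -2   -2    4    0   -1]]
```

View pics/ca.png

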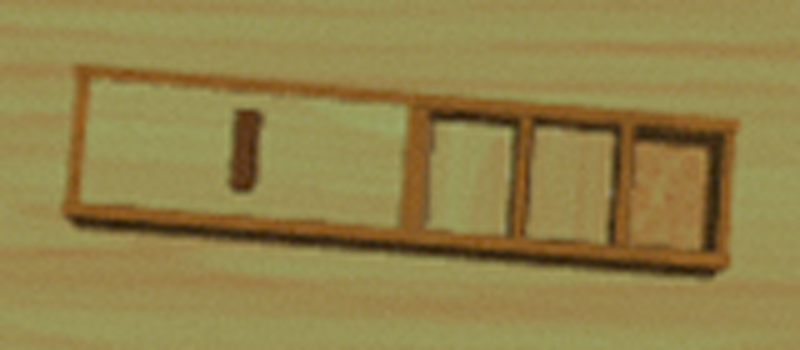

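View pics/cb.png

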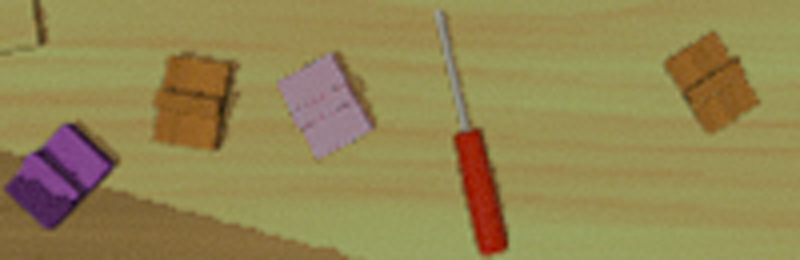

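View pics/cc.png

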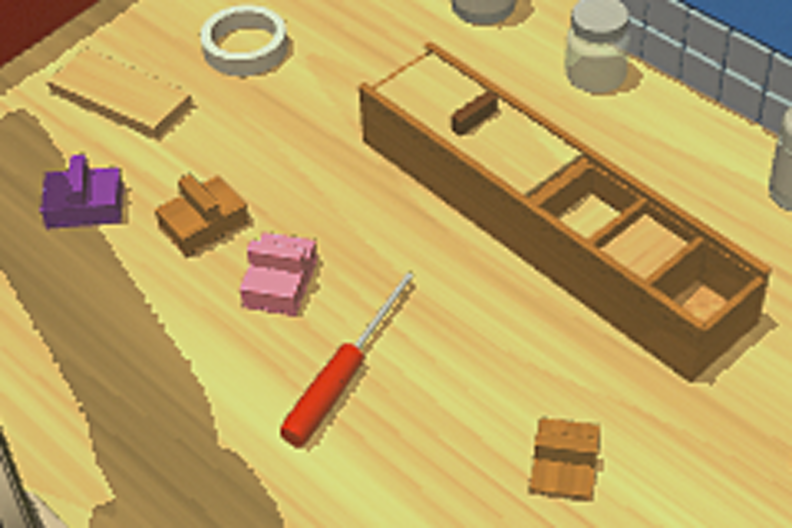

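The tall block is the left brown one at (243,235), with heights of about 26/47 mm. The low block is the right brown one at (372,231), at about 9/29 mm. The pink (277,236) and purple (210,253) look-alikes stay put. In the case, the spacer bay is next to the cover, the plain block is in the middle, and cork is at the far -y end. Now for the poses.

```bash
cat > meas.py <<'E'
from h import *
def rect(pts):
    r=cv2.minAreaRect(pts.astype(np.float32)*1000); b=cv2.boxPoints(r); e=[b[1]-b[0],b[2]-b[1]]
    e.sort(key=np.linalg.norm); a=np.degrees(np.arctan2(e[1][1],e[1][0]))
    return np.round(r[0],1),np.round([np.linalg.norm(x) for x in e],1),round((a+90)%180-90,2)
def flat(n,mask,z):
    v,u=np.nonzero(mask); return np.array([ray(n,q,z)[:2] for q in zip(u,v)])
E
python3 - <<'E'
from meas import *
for n in("top",):
    d=np.load(n+"0.npy");W=world(n,d);Z=W[...,2]
    p=cv2.imread("pics/top0.png");hsv=cv2.cvtColor(p,cv2.COLOR_BGR2HSV)
    m=np.zeros(Z.shape,bool);m[140:195,245:395]=1
    M=(m&(Z>.05)&(Z<.11)); k=cv2.morphologyEx(M.astype(np.uint8),cv2.MORPH_OPEN,np.ones((2,2)))>0
    print("case",rect(flat(n,k,.073)))
    sel=m&(Z>.064)&(Z<.082); P=W[sel][:,:2]; print(rect(P))
    # pull
    m2=np.zeros(Z.shape,bool);m2[150:180,280:300]=1
    print("pull",rect(flat(n,m2&(hsv[...,2]<110)&(hsv[...,2]>0),.089)),hsv[163,275:305,2])
    for nm,box,zr,zt,hb in[("thick",(222,250,228,258),(.038,.06),.046,(.015,.036,.026)),("thin",(215,247,357,388),(.0205,.04),.028,(.005,.04,.008))]:
        b=np.zeros(Z.shape,bool);b[box[0]:box[1],box[2]:box[3]]=1
        r=b&(Z>zr[0])&(Z<zr[1]); print(nm,"ridge",rect(flat(n,r,zt)),flat(n,r,zt).mean(0))
        col=b&(hsv[...,0]<16)&(hsv[...,1]>140)
        f=flat(n,b&(Z>hb[0])&(Z<.06),hb[2]);print("base",rect(f),f.mean(0))
    # bays
    for nm,x,z in(("spacer",(318,352),(.022,.040,.029)),("cork",(362,388),(.003,.022,.011))):
        b=np.zeros(Z.shape,bool);b[150:192,x[0]:x[1]]=1
        if nm=="cork": b[:157]=0;b[184:]=0;b[:,383:]=0
        f=flat(n,b&(Z>z[0])&(Z<z[1]),z[2]);print(nm,rect(f),f.mean(0),len(f))
E
```

```text
Traceback (most recent call last):
  File "meas.py", line 7, in flat
    v,u=np.nonzero(mask); return np.array([ray(n,q,z)[:2] for q in zip(u,v)])
                                           ~~~^^^^^^^
  File "h.py", line 10, in ray
    c,R,t=cal(n);r=np.array([(uv[0]-c["cx"])/c["fx"],(uv[1]-c["cy"])/c["fy"],1])@R;o=-t@R
          ~~~^^^
  File "h.py", line 4, in cal
    c=manip.get_calibration(n);R=cv2.Rodrigues(c["rvec"])[0];return c,R,np.array(c["tvec"])
ValueError: time passes only in moves, steps and waits
```

```bash
python3 - <<'E'
s=open('h.py').read().replace("def cal(n)","import functools\n@functools.cache\ndef cal(n)");open('h.py','w').write(s)
E
cat > m0.py <<'E'
from meas import *
for n in("top",):
    d=np.load(n+"0.npy");W=world(n,d);Z=W[...,2]
    p=cv2.imread("pics/top0.png");hsv=cv2.cvtColor(p,cv2.COLOR_BGR2HSV)
    m=np.zeros(Z.shape,bool);m[140:195,245:395]=1
    M=(m&(Z>.05)&(Z<.11)); k=cv2.morphologyEx(M.astype(np.uint8),cv2.MORPH_OPEN,np.ones((2,2)))>0
    print("case",rect(flat(n,k,.073)))
    sel=m&(Z>.064)&(Z<.082); P=W[sel][:,:2]; print(rect(P))
    m2=np.zeros(Z.shape,bool);m2[150:180,280:300]=1
    print("pull",rect(flat(n,m2&(hsv[...,2]<110)&(hsv[...,2]>0),.089)),hsv[163,275:305,2])
    for nm,box,zr,zt,hb in[("thick",(222,250,228,258),(.038,.06),.046,(.015,.036,.026)),("thin",(215,247,357,388),(.0205,.04),.028,(.005,.04,.008))]:
        b=np.zeros(Z.shape,bool);b[box[0]:box[1],box[2]:box[3]]=1
        r=b&(Z>zr[0])&(Z<zr[1]); print(nm,"ridge",rect(flat(n,r,zt)),flat(n,r,zt).mean(0))
        f=flat(n,b&(Z>hb[0])&(Z<.06),hb[2]);print("base",rect(f),f.mean(0))
    for nm,x,z in(("spacer",(318,352),(.022,.040,.029)),("cork",(362,388),(.003,.022,.011))):
        b=np.zeros(Z.shape,bool);b[150:192,x[0]:x[1]]=1
        if nm=="cork": b[:157]=0;b[184:]=0;b[:,383:]=0
        f=flat(n,b&(Z>z[0])&(Z<z[1]),z[2]);print(nm,rect(f),f.mean(0),len(f))
    c,R,t=cal("top");print("cam",-t@R)
E
python3 m0.py
```

```text
case (array([613.8,  -5.5]), array([ 97.1, 417. ], dtype=float32), np.float32(86.84))
(array([617.9,  -3.2]), array([ 95.4, 418.2], dtype=float32), np.float32(86.74))
pull (array([622.8,  94.4]), array([13.7, 50.2], dtype=float32), np.float32(-3.99)) [153 155 152 154 153 153 153 152 155 154 156 122  92  91  92  74 112 150
 154 153 153 156 153 155 151 155 155 153 152 155]
thick ridge (array([402.9, 237.6]), array([14.3, 50.6], dtype=float32), np.float32(81.78)) [0.4026239  0.23707758]
base (array([402.9, 239.4]), array([54.6, 69.5], dtype=float32), np.float32(-8.25)) [0.40270314 0.23791034]
thin ridge (array([ 427.9, -179.3]), array([14.2, 50.3], dtype=float32), np.float32(-55.48)) [ 0.42769774 -0.17905588]
base (array([ 426.5, -180.4]), array([ 93.3, 102.9], dtype=float32), np.float32(-85.04)) [ 0.42782214 -0.18060887]
spacer (array([612.1, -55.1]), array([ 89.2, 100.3], dtype=float32), np.float32(86.71)) [ 0.61690501 -0.0475259 ] 432
cork (array([ 627.2, -180.8]), array([52.6, 90.6], dtype=float32), np.float32(-2.81)) [ 0.61677051 -0.17979387] 326
cam [0.42554351 0.0348547  1.2302661 ]
```

```bash
cat > ov.py <<'E'
from meas import *
O=np.array([.617,-.0105]);a=np.radians(-3.2)
ex=np.array([np.cos(a),np.sin(a)]);ey=np.array([-ex[1],ex[0]])
def C(x,y,z): return [*(O+ex*x+ey*y),z]
for n,cr,f in(("top",(135,200,240,400),5),("side",(130,250,280,420),5)):
    p=cv2.imread(f"pics/{n}0.png");p=cv2.resize(p[cr[0]:cr[1],cr[2]:cr[3]],None,fx=f,fy=f,interpolation=2)
    def q(P): 
        u,v=proj(n,P);return (int((u+.5-cr[2])*f),int((v+.5-cr[0])*f))
    def poly(P,c): cv2.polylines(p,[np.array([q(x) for x in P])],True,c,1)
    poly([C(x,y,.073) for x,y in((-.047,-.202),(.047,-.202),(.047,.215),(-.047,.215))],(255,0,0))
    for y in(-.166,-.101,-.036): poly([C(s*.039,y+r*.029,.062) for s,r in((-1,-1),(1,-1),(1,1),(-1,1))],(0,0,255))
    cv2.imwrite(f"pics/ov_{n}.png",p)
E
python3 ov.py
```

```text
(no output)
```

View pics/ov_top.png

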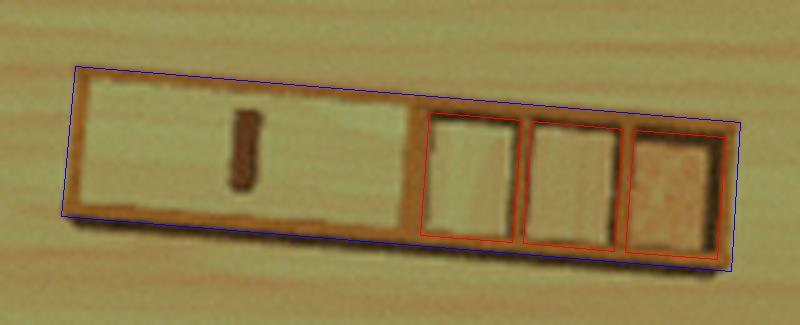

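View pics/ov_side.png

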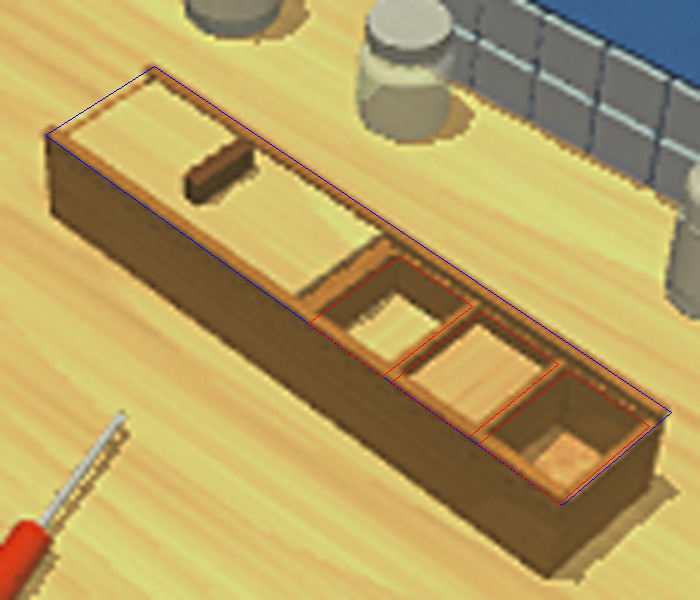

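The overlay fits both views within about 2 mm: spacer bay at (475,178) in the enlarged top view, cork bay at (675,195). Moving over the tall block.

```bash
python3 -m crank '[[[0.175,-0.355,0,0,0,-0.95,45],[0.175,-0.355,0,0,0,-0.95,45],[0.175,-0.355,0,0,0,-0.95,45],[0.175,-0.355,0,0,0,-0.95,45],[0.175,-0.355,0,0,0,-0.95,45],[0.175,-0.355,0,0,0,-0.95,45],[0.175,-0.355,0,0,0,-0.95,45],[0.175,-0.355,0,0,0,-0.95,45]]]' 40 && python3 -m crank '[[[0.175,-0.355,0,0,0,-0.95,45],[0.175,-0.355,0,0,0,-0.95,45],[0.175,-0.355,0,0,0,-0.95,45],[0.175,-0.355,0,0,0,-0.95,45],[0.175,-0.355,0,0,0,-0.95,45],[0.175,-0.355,0,0,0,-0.95,45],[0.175,-0.355,0,0,0,-0.95,45],[0.175,-0.355,0,0,0,-0.95,45]]]'; python3 -m crank '[[[0,0,-0.5,0,0,0,45],[0,0,-0.5,0,0,0,45],[0,0,-0.5,0,0,0,45],[0,0,0,0,0,0,45]]]'
```

```text
clock: 1.1
position: [0.3188, 0.408, 0.231]
ee_rot: [0.966, 0.257, -0.0, 0.0]
ft_force: [0.3, -0.6, -0.6]
grip_width: 0.527
clock: 2.1
position: [0.4032, 0.2372, 0.2313]
ee_rot: [0.997, -0.073, 0.0, -0.0]
ft_force: [0.9, 0.4, 0.3]
grip_width: 0.526
clock: 2.6
position: [0.4018, 0.2371, 0.1398]
ee_rot: [0.997, -0.071, -0.001, 0.001]
ft_force: [0.4, -0.6, 0.1]
grip_width: 0.527
```

```bash
cat > st.py <<'E'
import numpy as np,sys
from workcell import manip
from scipy.spatial.transform import Rotation as R
o=manip.get_obs();M=R.from_quat(o["ee_rot"]).as_matrix()
print("t",round(o["clock"],2),"pos",np.round(o["position"]*1000,1),"xang",round(np.degrees(np.arctan2(M[1,0],M[0,0])),2),"tilt z",np.round(M[:,2],4),"grip",round(o["grip_width"]*85.4,1),"F",np.round(o["ft_force"],1))
E
python3 st.py
python3 - <<'E'
from h import *
for n in("top","side"):
    p,d=manip.camera(n);cv2.imwrite(f"pics/{n}1.png",p);np.save(f"{n}1.npy",d)
p=cv2.imread("pics/side1.png");cv2.imwrite("pics/s1c.png",cv2.resize(p[80:260,120:330],None,fx=3,fy=3,interpolation=2))
E
```

```text
t 2.6 pos [401.8 237.1 139.8] xang -8.17 tilt z [-0.0028 -0.0027 -1.    ] grip 45.0 F [ 0.4 -0.6  0.1]
```

View pics/s1c.png

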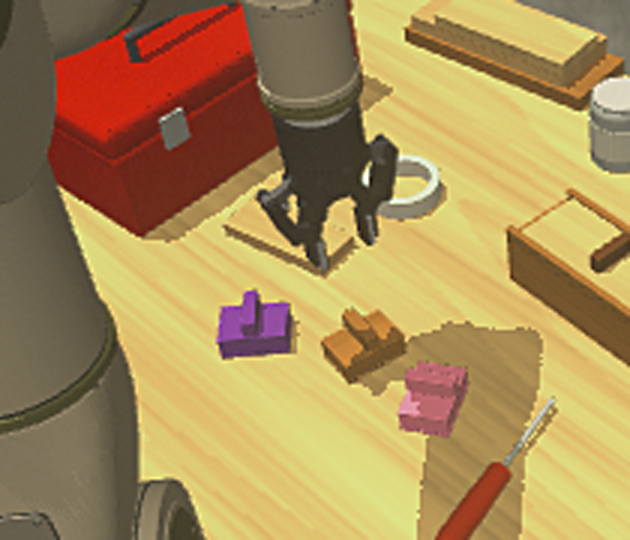

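The side view shows the gripper directly above the tall block (crop pixel (365,340)), with the jaws along its x. Descending.

```bash
python3 -m crank '[[[0.015,0,-0.4,0,0,0,40],[0,0.01,-0.4,0,0,0,35],[0,0,-0.4,0,0,0,35],[0,0,-0.3,0,0,0,35],[0,0,-0.2,0,0,0,35],[0,0,-0.1,0,0,0,35],[0,0,0,0,0,0,35],[0,0,0,0,0,0,35]]]' 40; python3 st.py
```

```text
clock: 3.7
position: [0.4039, 0.2394, 0.034]
ee_rot: [0.998, -0.07, 0.0, -0.0]
ft_force: [-0.2, -0.1, 0.1]
grip_width: 0.409
t 3.7 pos [403.9 239.4  34. ] xang -8.05 tilt z [ 8.e-04  7.e-04 -1.e+00] grip 35.0 F [-0.2 -0.1  0.1]
```

```bash
python3 -m crank '[[[0,-0.02,-0.05,0,0,0,30],[0,0,0,0,0,0,10],[0,0,0,0,0,0,5],[0,0,0,0,0,0,5],[0,0,0,0,0,0,5],[0,0,0,0,0,0,5]]]' 40; python3 st.py;  python3 - <<'E'
from h import *
p,d=manip.camera("side");cv2.imwrite("pics/s2c.png",cv2.resize(p[140:240,190:300],None,fx=5,fy=5,interpolation=2))
E
```

```text
clock: 4.45
position: [0.4035, 0.2379, 0.0304]
ee_rot: [0.998, -0.07, 0.0, 0.0]
ft_force: [-1.7, -0.7, 3.8]
grip_width: 0.153
t 4.45 pos [403.5 237.9  30.4] xang -8.05 tilt z [ 1.e-04 -0.e+00 -1.e+00] grip 13.0 F [-1.7 -0.7  3.8]
```

View pics/s2c.png

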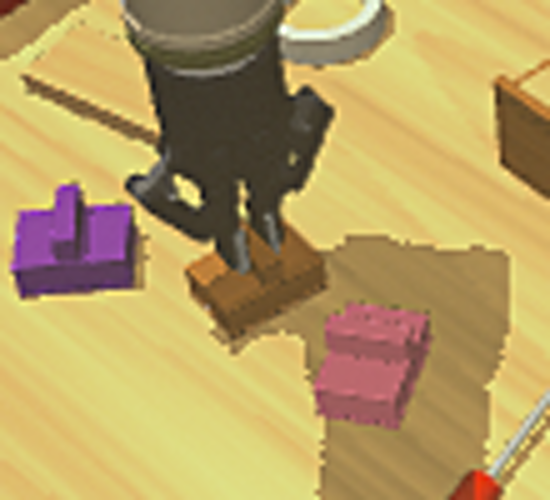

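Gripped: opening 13 mm, fingers on the ridge at crop pixel (250,255). Lifting.

```bash
python3 -m crank '[[[0,0,0.1,0,0,0,5],[0,0,0.3,0,0,0,5],[0,0,0.4,0,0,0,5],[0,0,0.5,0,0,0,5],[0,0,0.5,0,0,0,5],[0,0,0.4,0,0,0,5],[0,0,0.2,0,0,0,5],[0,0,0,0,0,0,5]]]'; python3 st.py
```

```text
clock: 5.5
position: [0.4036, 0.2381, 0.1746]
ee_rot: [0.998, -0.07, 0.0, -0.0]
ft_force: [0.8, 0.1, -3.0]
grip_width: 0.151
t 5.5 pos [403.6 238.1 174.6] xang -8.04 tilt z [ 7.e-04  7.e-04 -1.e+00] grip 12.9 F [ 0.8  0.1 -3. ]
```

```bash
python3 -m crank '[[[0.213,-0.43,0,0,0,0.06,5],[0.213,-0.43,0,0,0,0.06,5],[0.213,-0.43,0,0,0,0.06,5],[0.213,-0.43,0,0,0,0.06,5],[0.213,-0.43,0,0,0,0.06,5],[0.213,-0.43,0,0,0,0.06,5],[0.213,-0.43,0,0,0,0.06,5],[0.213,-0.43,0,0,0,0.06,5]]]' && python3 -m crank '[[[0.213,-0.43,0,0,0,0.06,5],[0.213,-0.43,0,0,0,0.06,5],[0.213,-0.43,0,0,0,0.06,5],[0.213,-0.43,0,0,0,0.06,5],[0.213,-0.43,0,0,0,0.06,5],[0.213,-0.43,0,0,0,0.06,5],[0.213,-0.43,0,0,0,0.06,5],[0.213,-0.43,0,0,0,0.06,5]]]'; python3 -m crank '[[[0,-0.02,-0.3,0,0,0,5],[0,0,-0.3,0,0,0,5],[0,0,-0.1,0,0,0,5],[0,0,0,0,0,0,5],[0,0,0,0,0,0,5]]]';python3 st.py;  python3 - <<'E'
from h import *
p,d=manip.camera("side");cv2.imwrite("pics/s3c.png",cv2.resize(p[120:250,320:430],None,fx=4.5,fy=4.5,interpolation=2))
p,d=manip.camera("top");cv2.imwrite("pics/t3c.png",cv2.resize(p[135:210,300:420],None,fx=6,fy=6,interpolation=2))
E
```

```text
clock: 6.5
position: [0.5054, 0.0306, 0.173]
ee_rot: [0.999, -0.049, -0.001, 0.0]
ft_force: [-0.2, 0.4, -2.6]
grip_width: 0.15
clock: 7.5
position: [0.6077, -0.1755, 0.1725]
ee_rot: [1.0, -0.028, -0.001, 0.0]
ft_force: [0.7, -0.5, -1.0]
grip_width: 0.155
clock: 8.12
position: [0.6083, -0.1758, 0.133]
ee_rot: [1.0, -0.028, 0.001, -0.0]
ft_force: [-0.8, -0.5, -0.8]
grip_width: 0.155
t 8.12 pos [ 608.3 -175.8  133. ] xang -3.22 tilt z [ 0.0011  0.     -1.    ] grip 13.2 F [-0.8 -0.5 -0.8]
```

View pics/s3c.png

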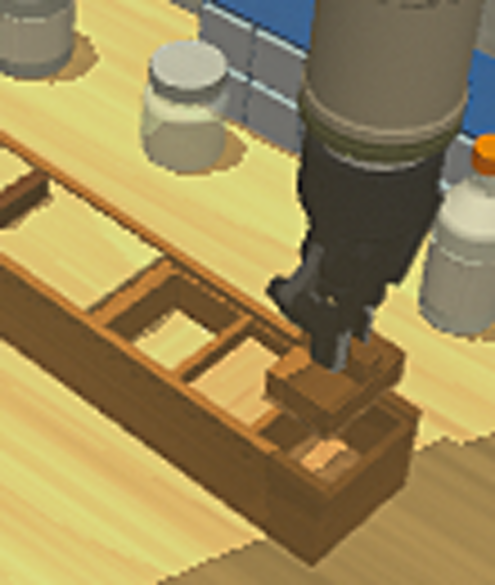

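View pics/t3c.png

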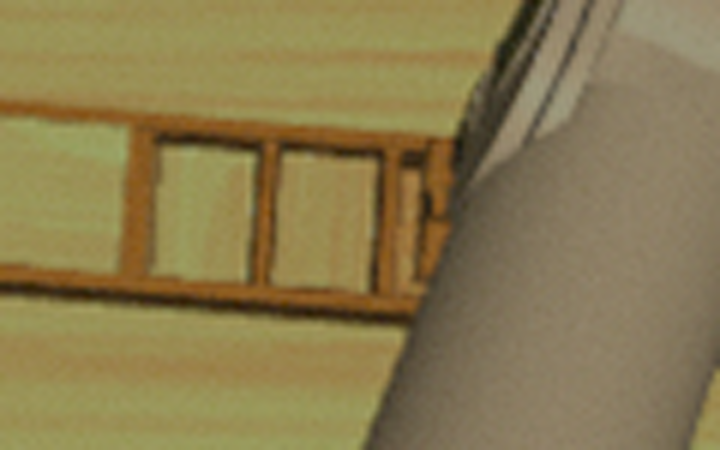

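Run:
```python
from h import *
a=np.radians(-3.2);ex=np.array([np.cos(a),np.sin(a)]);ey=np.array([-ex[1],ex[0]])
O=np.array([.6083,-.1758])
for x,y in((-.035,.025),(-.035,-.025),(.035,-.025),(.035,.025)):
    u,v=proj("side",[*(O+ex*x+ey*y),.1295]);print(x,y,np.round(((u+.5-320)*4.5,(v+.5-120)*4.5)))
```

```text
-0.035 0.025 [270. 371.]
-0.035 -0.025 [336. 416.]
0.035 -0.025 [411. 354.]
0.035 0.025 [345. 311.]
```

```bash
python3 -m crank '[[[0,-0.01,-0.2,0,0,0,5],[0,0,-0.3,0,0,0,5],[0,0,-0.15,0,0,0,5],[0,0,-0.1,0,0,0,5],[0,0,-0.08,0,0,0,5],[0,0,-0.05,0,0,0,5],[0,0,0,0,0,0,5]]]';python3 st.py;  python3 - <<'E'
from h import *
p,d=manip.camera("side");cv2.imwrite("pics/s4c.png",cv2.resize(p[160:250,340:430],None,fx=6.5,fy=6.5,interpolation=2))
E
```

```text
clock: 9.1
position: [0.608, -0.1767, 0.0795]
ee_rot: [1.0, -0.028, 0.0, -0.0]
ft_force: [-0.1, 1.1, -2.6]
grip_width: 0.151
t 9.1 pos [ 608.  -176.7   79.5] xang -3.24 tilt z [ 1.e-04  0.e+00 -1.e+00] grip 12.9 F [-0.1  1.1 -2.6]
```

View pics/s4c.png

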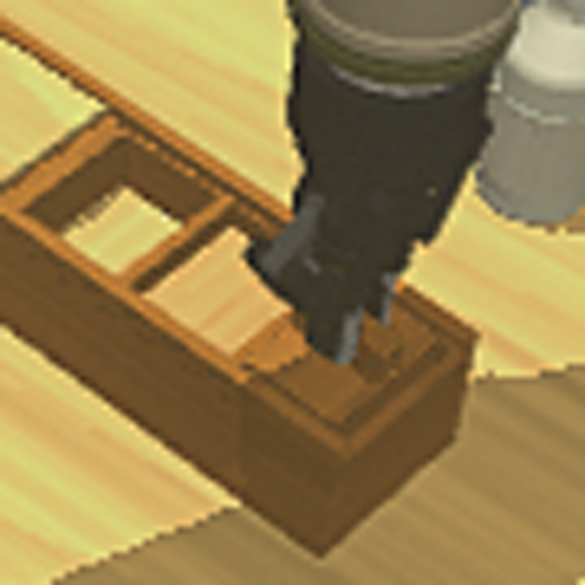

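The block is inside the bay mouth (crop pixel (345,390)) with no contact force. Lowering on.

```bash
python3 -m crank '[[[0,0,-0.15,0,0,0,5],[0,0,-0.15,0,0,0,5],[0,0,-0.12,0,0,0,5],[0,0,-0.08,0,0,0,5],[0,0,-0.05,0,0,0,5],[0,0,-0.03,0,0,0,5],[0,0,-0.01,0,0,0,5],[0,0,0,0,0,0,5]]]';python3 st.py
```

```text
clock: 10.15
position: [0.6081, -0.1767, 0.0443]
ee_rot: [1.0, -0.028, 0.0, -0.0]
ft_force: [0.3, -0.3, -1.5]
grip_width: 0.152
t 10.15 pos [ 608.1 -176.7   44.3] xang -3.25 tilt z [ 3.e-04  0.e+00 -1.e+00] grip 13.0 F [ 0.3 -0.3 -1.5]
```

```bash
python3 -m crank '[[[0,0,-0.02,0,0,0,5],[0,0,-0.015,0,0,0,5],[0,0,0,0,0,0,5]]]';python3 st.py
```

```text
clock: 10.52
position: [0.6079, -0.1767, 0.042]
ee_rot: [1.0, -0.028, -0.0, -0.0]
ft_force: [-0.0, -0.5, -2.1]
grip_width: 0.151
t 10.53 pos [ 607.9 -176.7   42. ] xang -3.24 tilt z [-1.e-04  0.e+00 -1.e+00] grip 12.9 F [-0.  -0.5 -2.1]
```

```bash
python3 -m crank '[[[0,0,-0.015,0,0,0,5],[0,0,-0.01,0,0,0,5],[0,0,0,0,0,0,5]]]';python3 st.py
```

```text
clock: 10.9
position: [0.6081, -0.1767, 0.0415]
ee_rot: [1.0, -0.028, 0.0, -0.0]
ft_force: [-4.7, 2.9, 8.9]
grip_width: 0.153
t 10.9 pos [ 608.1 -176.7   41.5] xang -3.25 tilt z [ 4.e-04  5.e-04 -1.e+00] grip 13.0 F [-4.7  2.9  8.9]
```

Contact with the mat (+11 N). Releasing with a small opening and rising.

```bash
python3 -m crank '[[[0,0,0.01,0,0,0,18],[0,0,0,0,0,0,24],[0,0,0,0,0,0,24],[0,0,0.2,0,0,0,24],[0,0,0.4,0,0,0,24],[0,0,0.5,0,0,0,24],[0,0,0.6,0,0,0,30],[0,0,0.5,0,0,0,40]]]';python3 st.py
```

```text
clock: 11.9
position: [0.6082, -0.177, 0.1755]
ee_rot: [1.0, -0.028, 0.001, 0.0]
ft_force: [-0.7, -0.7, 0.3]
grip_width: 0.467
t 11.9 pos [ 608.2 -177.   175.5] xang -3.27 tilt z [ 1.6e-03 -3.0e-04 -1.0e+00] grip 39.9 F [-0.7 -0.7  0.3]
```

```bash
python3 -m crank '[[[-0.376,0,0,0,0,0.945,40],[-0.376,0,0,0,0,0.945,40],[-0.376,0,0,0,0,0.945,40],[-0.376,-0.01,0,0,0,0.945,40],[-0.376,-0.01,0,0,0,0.945,40],[-0.376,-0.01,0,0,0,0.945,40],[-0.376,-0.01,0,0,0,0.945,40],[-0.376,0,0,0,0,0.945,40]]]';python3 st.py;  python3 - <<'E'
from meas import *
d=np.load("top0.npy");W=world("top",d);Z=W[...,2]
b=np.zeros(Z.shape,bool);b[215:247,357:388]=1
for lo in(.018,.0205,.023):
    f=flat("top",b&(Z>lo)&(Z<.04),.028);ev,V=np.linalg.eigh(np.cov(f.T));v=V[:,1];print(f.mean(0),np.degrees(np.arctan(v[1]/v[0])))
p,d=manip.camera("top");cv2.imwrite("pics/t5.png",p);cv2.imwrite("pics/t5c.png",cv2.resize(p[140:195,240:400],None,fx=5,fy=5,interpolation=2));np.save("top5.npy",d)
p,d=manip.camera("side");cv2.imwrite("pics/s5c.png",cv2.resize(p[150:300,290:430],None,fx=4,fy=4,interpolation=2))
E
```

```text
clock: 12.9
position: [0.4268, -0.1794, 0.1739]
ee_rot: [0.955, 0.298, 0.001, 0.0]
ft_force: [0.1, -0.7, 0.9]
grip_width: 0.471
t 12.9 pos [ 426.8 -179.4  173.9] xang 34.67 tilt z [ 1.1e-03  1.0e-04 -1.0e+00] grip 40.2 F [ 0.1 -0.7  0.9]
[ 0.42766646 -0.17892576] -55.520183048731475
[ 0.42769774 -0.17905588] -56.358600652032635
[ 0.42770812 -0.1795233 ] -55.936456402310476
```

View pics/t5c.png

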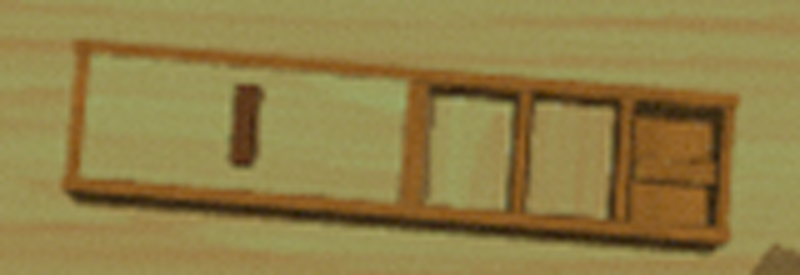

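View pics/s5c.png

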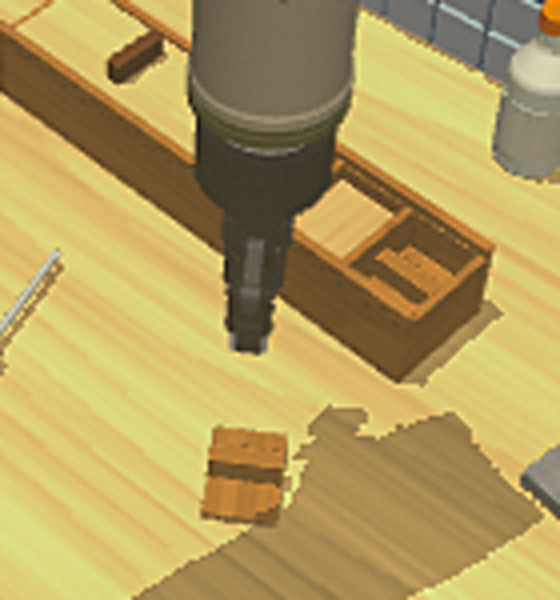

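The tall block sits flat in the cork bay, with its ridge at (675,180) in the enlarged top view. Now down onto the low block.

```bash
python3 -m crank '[[[0.015,0,-0.5,0,0,0,35],[0,0,-0.6,0,0,0,35],[0,0,-0.6,0,0,0,35],[0,0,-0.4,0,0,0,35],[0,0,-0.25,0,0,0,35],[0,0,-0.15,0,0,0,35],[0,0,-0.1,0,0,0,30],[0,0,0,0,0,0,30]]]';python3 st.py
python3 - <<'E'
from meas import *
W=world("top",np.load("top5.npy"));Z=W[...,2];b=np.zeros(Z.shape,bool);b[160:184,366:386]=1
r=b&(Z>.046)&(Z<.062);r[:164]=0
print(np.round(Z[160:186,366:388:2]*1000).astype(int))
E
```

```text
clock: 14.0
position: [0.4286, -0.1791, 0.0173]
ee_rot: [0.955, 0.297, 0.0, -0.0]
ft_force: [-1.0, -0.6, -0.3]
grip_width: 0.347
t 14.0 pos [ 428.6 -179.1   17.3] xang 34.54 tilt z [ 2.e-04  1.e-04 -1.e+00] grip 29.7 F [-1.  -0.6 -0.3]
[[58 63 61 74 77 72 73 75 74 77 70]
 [50 51 57 58 57 61 63 61 64 73 70]
 [31 34 40 45 42 47 53 50 57 58 64]
 [16 20 20 24 24 33 34 40 38 61 62]
 [12 37 39 39  7 13 13 22 28 63 55]
 [32 38 37 36 37 41 38 41 30 63 63]
 [36 36 40 38 43 41 37 36 34 67 62]
 [37 37 39 47 39 38 42 38 31 62 62]
 [41 41 39 39 37 41 38 33 34 68 63]
 [36 41 40 39 39 37 34 38 33 68  3]
 [38 41 38 40 41 37 40 37 37 61  2]
 [41 40 36 42 37 37 41 36 39 63  0]
 [39 64 59 61 58 56 38 39 36 65  4]
 [43 60 60 58 57 60 52 59 60 62 -1]
 [47 59 58 60 56 61 59 60 57 62  5]
 [44 63 56 61 60 59 60 57 60 62  5]
 [44 49 52 57 56 59 56 57 58 60 -1]
 [35 37 39 36 41 42 48 50 45 65  2]
 [36 37 36 37 42 37 41 36 42 65  3]
 [38 39 36 36 44 39 36 37 45 64  2]
 [41 36 37 39 34 40 40 44 49 59  1]
 [42 41 42 37 36 40 39 38 46 65  2]
 [36 37 35 40 38 41 40 37 52 61  4]
 [34 42 35 38 38 40 40 35 53 62  5]
 [42 41 42 33 35 40 38 40 48 62  2]
 [73 75 74 74 75 38 39 41 53 61  1]]
```

```bash
python3 -m crank '[[[0,0,-0.05,0,0,0,30],[0,0,-0.03,0,0,0,25],[0,0,0,0,0,0,10],[0,0,0,0,0,0,5],[0,0,0,0,0,0,5],[0,0,0,0,0,0,5],[0,0,0,0,0,0,5]]]' 40;python3 st.py
```

```text
clock: 14.88
position: [0.4285, -0.1791, 0.0124]
ee_rot: [0.955, 0.297, 0.0, -0.0]
ft_force: [-0.4, 1.4, 2.2]
grip_width: 0.15
t 14.88 pos [ 428.5 -179.1   12.4] xang 34.55 tilt z [ 2.e-04  1.e-04 -1.e+00] grip 12.8 F [-0.4  1.4  2.2]
```

```bash
python3 -m crank '[[[0,0,0.1,0,0,0,5],[0,0,0.3,0,0,0,5],[0,0,0.5,0,0,0,5],[0,0,0.6,0,0,0,5],[0,0,0.5,0,0,0,5],[0,0,0.4,0,0,0,5],[0,0,0.2,0,0,0,5],[0,0,0,0,0,0,5]]]' && python3 -m crank '[[[0.389,0.276,0,0,0,-0.945,5],[0.389,0.276,0,0,0,-0.945,5],[0.389,0.276,0,0,0,-0.945,5],[0.389,0.276,0,0,0,-0.945,5],[0.389,0.276,0,0,0,-0.945,5],[0.389,0.276,0,0,0,-0.945,5],[0.389,0.276,0,0,0,-0.945,5],[0.389,0.276,0,0,0,-0.945,5]]]';  python3 -m crank '[[[0,0,-0.4,0,0,0,5],[0,0,-0.4,0,0,0,5],[0,0,-0.2,0,0,0,5],[0,0,0,0,0,0,5],[0,0,0,0,0,0,5]]]'; python3 st.py;  python3 - <<'E'
from h import *
p,d=manip.camera("side");cv2.imwrite("pics/s6c.png",cv2.resize(p[120:250,300:430],None,fx=4.5,fy=4.5,interpolation=2))
E
```

```text
clock: 15.88
position: [0.4286, -0.1791, 0.1686]
ee_rot: [0.955, 0.297, 0.0, 0.0]
ft_force: [0.5, -0.2, -0.0]
grip_width: 0.151
clock: 16.88
position: [0.6152, -0.0461, 0.1665]
ee_rot: [1.0, -0.03, -0.001, 0.0]
ft_force: [-0.3, -0.3, -0.5]
grip_width: 0.152
clock: 17.5
position: [0.6155, -0.0468, 0.109]
ee_rot: [1.0, -0.028, 0.001, -0.0]
ft_force: [0.5, -0.2, -1.0]
grip_width: 0.149
t 17.5 pos [615.5 -46.8 109. ] xang -3.26 tilt z [ 0.0011 -0.     -1.    ] grip 12.8 F [ 0.5 -0.2 -1. ]
```

View pics/s6c.png

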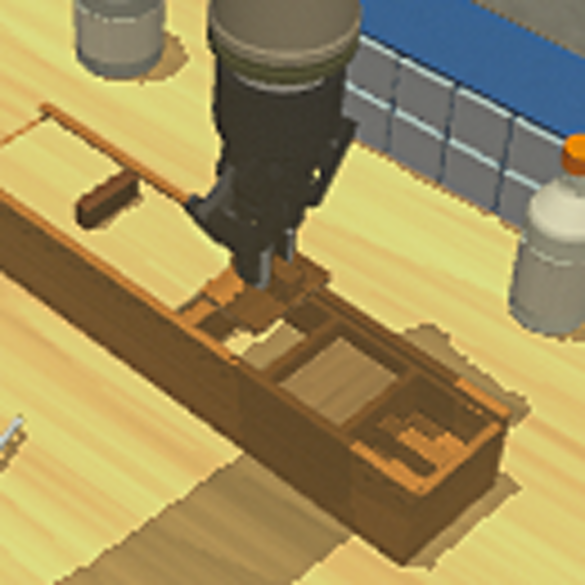

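The low block hangs level over the spacer bay (crop pixel (260,300)). Lowering.

```bash
python3 -m crank '[[[-0.005,0.005,-0.2,0,0,0,5],[0,0,-0.15,0,0,0,5],[0,0,-0.1,0,0,0,5],[0,0,-0.1,0,0,0,5],[0,0,-0.08,0,0,0,5],[0,0,-0.05,0,0,0,5],[0,0,0,0,0,0,5]]]';python3 st.py
```

```text
clock: 18.42
position: [0.6148, -0.0463, 0.0674]
ee_rot: [1.0, -0.028, -0.0, 0.0]
ft_force: [0.0, -0.1, -1.3]
grip_width: 0.151
t 18.43 pos [614.8 -46.3  67.4] xang -3.25 tilt z [-1.e-04 -0.e+00 -1.e+00] grip 12.9 F [ 0.  -0.1 -1.3]
```

```bash
python3 -m crank '[[[0,0,-0.1,0,0,0,5],[0,0,-0.12,0,0,0,5],[0,0,-0.1,0,0,0,5],[0,0,-0.05,0,0,0,5],[0,0,-0.03,0,0,0,5],[0,0,-0.015,0,0,0,5],[0,0,0,0,0,0,5]]]';python3 st.py
```

```text
clock: 19.3
position: [0.6149, -0.0463, 0.0427]
ee_rot: [1.0, -0.028, 0.0, -0.0]
ft_force: [0.5, 0.7, -1.1]
grip_width: 0.154
t 19.3 pos [614.9 -46.3  42.7] xang -3.25 tilt z [ 3.e-04  0.e+00 -1.e+00] grip 13.2 F [ 0.5  0.7 -1.1]
```

```bash
python3 -m crank '[[[0,0,-0.015,0,0,0,5],[0,0,-0.01,0,0,0,5],[0,0,0,0,0,0,5]]]';python3 st.py
```

```text
clock: 19.68
position: [0.6149, -0.0463, 0.0415]
ee_rot: [1.0, -0.028, 0.0, -0.0]
ft_force: [-2.2, 0.3, 3.6]
grip_width: 0.154
t 19.68 pos [614.9 -46.3  41.5] xang -3.25 tilt z [ 3.e-04  3.e-04 -1.e+00] grip 13.1 F [-2.2  0.3  3.6]
```

```bash
python3 -m crank '[[[0,0,0.01,0,0,0,18],[0,0,0,0,0,0,24],[0,0,0,0,0,0,24],[0,0,0.2,0,0,0,24],[0,0,0.4,0,0,0,24],[0,0,0.5,0,0,0,24],[0,0,0.6,0,0,0,30],[0,0,0.5,0,0,0,40]]]';python3 -m crank '[[[0.016,0.29,0,0,0,1,40],[0.016,0.29,0,0,0,1,40],[0.016,0.29,0,0,0,1,40],[0.016,0.29,0,0,0,1,40],[0.016,0.29,0,0,0,1,40],[0.016,0.29,0,0,0,1,40],[0.016,0.29,0,0,0,1,40],[0.016,0.29,0,0,0,1,40]]]';python3 -m crank '[[[0,0,0,0,0,1,40],[0,0,0,0,0,1,40],[0,0,0,0,0,1,40],[0,0,0,0,0,1,40],[0,0,0,0,0,1,40],[0,0,0,0,0,1,40],[0,0,0,0,0,1,40],[0,0,0,0,0,1,40]]]';python3 -m crank '[[[0,0,0,0,0,1,40],[0,0,0,0,0,1,40],[0,0,0,0,0,0,40]]]';python3 st.py;  python3 - <<'E'
from h import *
p,d=manip.camera("top");cv2.imwrite("pics/t7c.png",cv2.resize(p[140:195,240:400],None,fx=5,fy=5,interpolation=2));np.save("top7.npy",d)
W=world("top",d);print(np.round(W[156:186:2,324:350:2,2]*1000).astype(int))
p,d=manip.camera("side");cv2.imwrite("pics/s7c.png",cv2.resize(p[110:250,280:430],None,fx=4.2,fy=4.2,interpolation=2))
E
```

```text
clock: 20.68
position: [0.6151, -0.0465, 0.1761]
ee_rot: [1.0, -0.028, 0.001, -0.0]
ft_force: [0.6, 0.3, 0.1]
grip_width: 0.47
clock: 21.68
position: [0.6226, 0.0933, 0.1747]
ee_rot: [0.949, 0.316, 0.0, 0.0]
ft_force: [-0.1, -0.2, 0.1]
grip_width: 0.47
clock: 22.68
position: [0.6226, 0.0927, 0.1747]
ee_rot: [0.783, 0.622, 0.0, 0.0]
ft_force: [-0.1, 0.3, -0.3]
grip_width: 0.472
clock: 23.05
position: [0.6227, 0.0927, 0.1745]
ee_rot: [0.727, 0.686, 0.0, 0.0]
ft_force: [-0.6, 0.4, -0.4]
grip_width: 0.472
t 23.05 pos [622.7  92.7 174.5] xang 86.7 tilt z [ 8.e-04  2.e-04 -1.e+00] grip 40.3 F [-0.6  0.4 -0.4]
[[76 73 73 76 72 73 73 77 76 79 75 74 73]
 [65 45 46 48 52 55 56 60 65 64 61 63 73]
 [64 34 29 32 29 32 29 28 31 38 64 37 41]
 [69 32 37 37 41 38 33 42 39 23 66 53 53]
 [62 31 35 42 37 37 36 38 35 31 59 55 59]
 [62 33 37 36 38 44 41 40 37 36 65 57 57]
 [64 36 59 36 37 39 38 36 39 42 61 58 60]
 [30 59 60 58 60 62 57 59 57 52 67 55 54]
 [29 56 61 57 58 58 59 56 61 54 66 57 57]
 [33 40 43 37 39 38 36 43 46 55 63 58 54]
 [32 37 41 37 36 39 41 39 36 66 61 56 56]
 [30 44 36 42 44 39 36 40 37 65 64 57 58]
 [30 37 40 43 39 35 38 33 35 63 32 57 55]
 [76 73 73 77 76 77 77 73 38 65 39 54 57]
 [62 71 70 71 74 75 72 81 76 73 72 76 79]]
```

View pics/t7c.png

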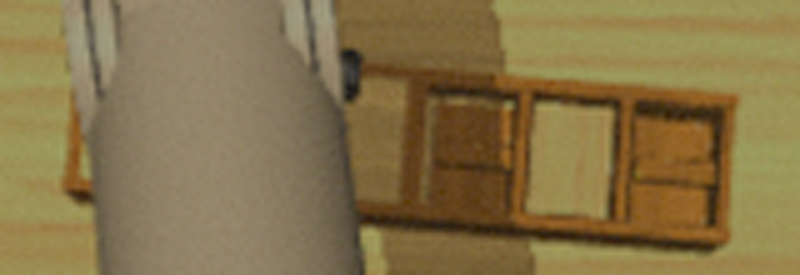

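View pics/s7c.png

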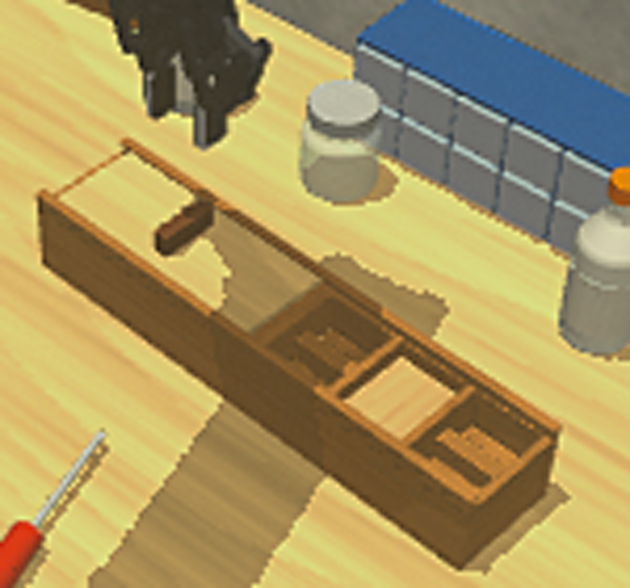

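Run:
```python
from meas import *
W=world("top",np.load("top7.npy"));Z=W[...,2]
O=np.array([617,-10.5]);a=np.radians(-3.2);ex=np.array([np.cos(a),np.sin(a)]);ey=np.array([-ex[1],ex[0]])
for nm,(r0,r1,c0,c1),yc in(("thin",(166,176,327,342),-36),("thick",(170,179,368,383),-166)):
    b=np.zeros(Z.shape,bool);b[r0:r1,c0:c1]=1;f=flat("top",b&(Z>.049)&(Z<.068),.057);q=rect(f);
    d=q[0]-O;print(nm,q,"case frame",np.round((d@ex,d@ey-yc),1))
```

```text
thin (array([613. , -47.9]), array([15.3, 45.4], dtype=float32), np.float32(86.35)) case frame [-1.9 -1.6]
thick (array([ 606.2, -178.2]), array([15. , 45.3], dtype=float32), np.float32(87.13)) case frame [-1.4 -2. ]
```

Both blocks are seated about 2.5 mm from their bay centres, with tops at about 57 mm against the 62 mm rim. Pinching the pull.

```bash
python3 -m crank '[[[0,0.03,-0.4,0,0,0,40],[0,0,-0.5,0,0,0,40],[0,0,-0.4,0,0,0,40],[0,0,-0.2,0,0,0,35],[0,0,-0.12,0,0,0,30],[0,0,0,0,0,0,30]]]' 25; python3 st.py; python3 -m crank '[[[0,0,0,0,0,0,10],[0,0,0,0,0,0,5],[0,0,0,0,0,0,5],[0,0,0,0,0,0,5],[0,0,0,0,0,0,5]]]' 25; python3 st.py
```

```text
clock: 23.9
position: [0.6226, 0.0947, 0.0768]
ee_rot: [0.727, 0.687, 0.0, 0.0]
ft_force: [0.4, 0.4, 0.2]
grip_width: 0.351
t 23.9 pos [622.6  94.7  76.8] xang 86.73 tilt z [ 2.e-04  1.e-04 -1.e+00] grip 30.0 F [0.4 0.4 0.2]
clock: 24.52
position: [0.6231, 0.0949, 0.0775]
ee_rot: [0.727, 0.687, 0.001, 0.0]
ft_force: [-1.9, -0.1, 6.5]
grip_width: 0.158
t 24.52 pos [623.1  94.9  77.5] xang 86.75 tilt z [ 1.4e-03  6.0e-04 -1.0e+00] grip 13.5 F [-1.9 -0.1  6.5]
```

```bash
python3 -m crank '[[[-0.006,-0.1,0,0,0,0,5],[-0.008,-0.15,0,0,0,0,5],[-0.008,-0.15,0,0,0,0,5],[-0.008,-0.15,0,0,0,0,5],[-0.008,-0.15,0,0,0,0,5],[-0.008,-0.15,0,0,0,0,5],[-0.008,-0.15,0,0,0,0,5],[-0.006,-0.1,0,0,0,0,5]]]' 25; python3 st.py
```

```text
clock: 25.52
position: [0.6195, 0.0289, 0.0775]
ee_rot: [0.727, 0.687, 0.001, 0.0]
ft_force: [-0.6, 2.1, 5.8]
grip_width: 0.153
t 25.52 pos [619.5  28.9  77.5] xang 86.76 tilt z [ 1.6e-03  9.0e-04 -1.0e+00] grip 13.1 F [-0.6  2.1  5.8]
```

Sliding at about 2 N, which is just the rail friction. Continuing.

```bash
python3 -m crank '[[[-0.008,-0.15,0,0,0,0,5],[-0.008,-0.15,0,0,0,0,5],[-0.008,-0.15,0,0,0,0,5],[-0.008,-0.15,0,0,0,0,5],[-0.008,-0.15,0,0,0,0,5],[-0.008,-0.15,0,0,0,0,5],[-0.008,-0.15,0,0,0,0,5],[-0.006,-0.1,0,0,0,0,5]]]' 25; python3 st.py
```

```text
clock: 26.52
position: [0.6157, -0.0403, 0.0775]
ee_rot: [0.727, 0.687, 0.001, 0.0]
ft_force: [-0.8, 2.2, 5.0]
grip_width: 0.156
t 26.52 pos [615.7 -40.3  77.5] xang 86.75 tilt z [ 1.4e-03  7.0e-04 -1.0e+00] grip 13.3 F [-0.8  2.2  5. ]
```

```bash
python3 -m crank '[[[-0.008,-0.15,0,0,0,0,5],[-0.008,-0.15,0,0,0,0,5],[-0.008,-0.15,0,0,0,0,5],[-0.008,-0.15,0,0,0,0,5],[-0.006,-0.12,0,0,0,0,5],[-0.005,-0.1,0,0,0,0,5],[-0.003,-0.05,0,0,0,0,5],[0,0,0,0,0,0,5]]]' 25; python3 st.py
```

```text
clock: 27.52
position: [0.6129, -0.0929, 0.0775]
ee_rot: [0.727, 0.687, 0.001, 0.001]
ft_force: [-1.6, -0.9, 6.4]
grip_width: 0.156
t 27.52 pos [612.9 -92.9  77.5] xang 86.74 tilt z [ 0.0014 -0.     -1.    ] grip 13.3 F [-1.6 -0.9  6.4]
```

```bash
python3 -m crank '[[[-0.005,-0.08,0,0,0,0,5],[-0.004,-0.08,0,0,0,0,5],[-0.003,-0.06,0,0,0,0,5],[0,-0.03,0,0,0,0,5],[0,-0.03,0,0,0,0,5],[0,0,0,0,0,0,5]]]' 25; python3 st.py
```

```text
clock: 28.28
position: [0.612, -0.1093, 0.0775]
ee_rot: [0.727, 0.687, 0.0, 0.0]
ft_force: [-3.0, 0.9, 7.8]
grip_width: 0.158
t 28.27 pos [ 612.  -109.3   77.5] xang 86.75 tilt z [ 9.e-04  3.e-04 -1.e+00] grip 13.5 F [-3.   0.9  7.8]
```

```bash
python3 -m crank '[[[0,-0.03,0,0,0,0,5],[0,-0.03,0,0,0,0,5],[0,0,0,0,0,0,5]]]' 25; python3 st.py
```

```text
clock: 28.65
position: [0.612, -0.1105, 0.0775]
ee_rot: [0.726, 0.687, 0.001, -0.001]
ft_force: [-3.7, 6.8, 10.1]
grip_width: 0.154
t 28.65 pos [ 612.  -110.5   77.5] xang 86.85 tilt z [ 3.e-04  3.e-03 -1.e+00] grip 13.2 F [-3.7  6.8 10.1]
```

```bash
python3 -m crank '[[[0,-0.025,0,0,0,0,5],[0,0,0,0,0,0,5]]]' 25; python3 st.py
```

```text
clock: 28.9
position: [0.612, -0.1106, 0.0775]
ee_rot: [0.726, 0.688, 0.002, -0.002]
ft_force: [-5.8, 10.6, 10.4]
grip_width: 0.154
t 28.9 pos [ 612.  -110.6   77.5] xang 86.9 tilt z [-1.0e-04  4.6e-03 -1.0e+00] grip 13.2 F [-5.8 10.6 10.4]
```

The stop is reached: position is fixed at y = -110.6 while the force rises. Backing the command off, releasing and rising clear.

```bash
python3 -m crank '[[[0,0.035,0,0,0,0,12],[0,0,0,0,0,0,24],[0,0,0,0,0,0,30],[0,0,0,0,0,0,30],[0,0,0.2,0,0,0,30],[0,0,0.5,0,0,0,30],[0,0,0.6,0,0,0,30],[0,0,0.6,0,0,0,30]]]'; python3 -m crank '[[[-0.5,0.8,0.5,0,0,0,30],[-0.5,0.9,0.2,0,0,0,30],[-0.5,0.9,0,0,0,0,30],[-0.5,0.9,0,0,0,0,30],[-0.5,0.9,0,0,0,0,30],[0,0.5,0,0,0,0,30],[0,0,0,0,0,0,30],[0,0,0,0,0,0,30]]]';python3 st.py;  python3 - <<'E'
from meas import *
p,d=manip.camera("top");cv2.imwrite("pics/t8.png",p)
h=cv2.cvtColor(p,cv2.COLOR_BGR2HSV);m=np.zeros(d.shape,bool);m[155:187,335:375]=1
q=rect(flat("top",m&(h[...,2]<105),.089));a=np.radians(-3.2);dd=q[0]-np.array([617,-10.5])
print(q,"joint mm",dd@np.array([-np.sin(a),np.cos(a)])+101)
p,d=manip.camera("side");cv2.imwrite("pics/s8.png",p)
E
```

```text
clock: 29.9
position: [0.6117, -0.1125, 0.1926]
ee_rot: [0.727, 0.687, 0.0, 0.0]
ft_force: [0.8, -0.9, -0.2]
grip_width: 0.355
clock: 30.9
position: [0.463, 0.1792, 0.2322]
ee_rot: [0.727, 0.686, 0.0, 0.0]
ft_force: [0.5, -0.6, -0.6]
grip_width: 0.353
t 30.9 pos [463.  179.2 232.2] xang 86.69 tilt z [ 6.e-04 -1.e-04 -1.e+00] grip 30.1 F [ 0.5 -0.6 -0.6]
(array([599.6, -84.1]), array([70.7, 74.5], dtype=float32), np.float32(1.49)) joint mm 26.54346556932515
```

View pics/t8.png

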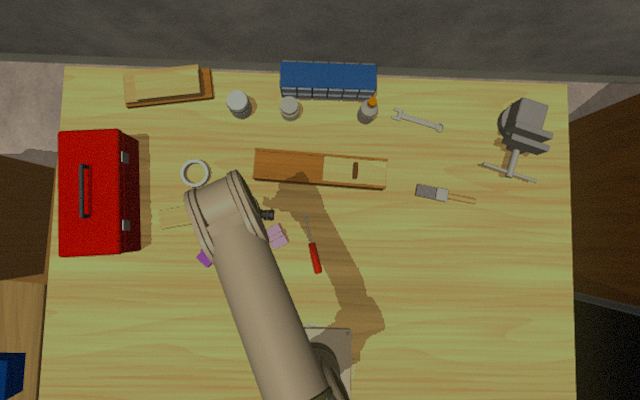

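View pics/s8.png

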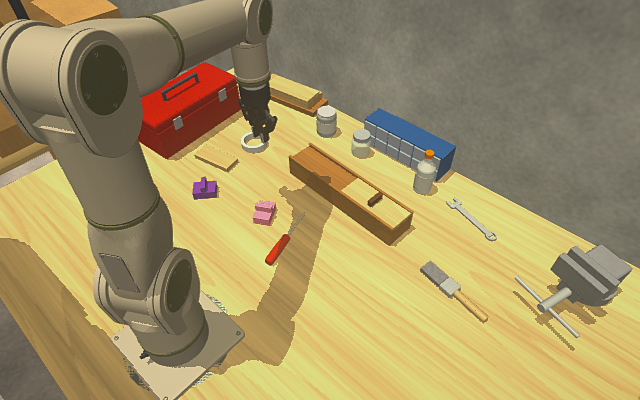

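The cover now lies over the bays with the pull at top-view (355,171), and the bystanders are where they were. The automatic pull mask caught shadow, so I'll tighten it.

Run:
```python
from meas import *
a=np.radians(-3.2);
for f,(r0,r1,c0,c1) in(("t8",(160,182,349,361)),("top0",(152,178,282,296))):
    p=cv2.imread(f"pics/{f}.png");h=cv2.cvtColor(p,cv2.COLOR_BGR2HSV);m=np.zeros(p.shape[:2],bool);m[r0:r1,c0:c1]=1
    q=rect(flat("top",m&(h[...,2]<110),.089));dd=q[0]-np.array([617,-10.5])
    print(q,"joint mm",dd@np.array([-np.sin(a),np.cos(a)])+101)
p=cv2.imread("pics/t8.png");cv2.imwrite("pics/t8c.png",cv2.resize(p[140:195,240:400],None,fx=5,fy=5,interpolation=2))
```

```text
(array([ 612.6, -108.9]), array([15.4, 49.8], dtype=float32), np.float32(0.82)) joint mm 2.5078141825231484
(array([622.8,  94.4]), array([13.7, 50.2], dtype=float32), np.float32(-3.99)) joint mm 206.06020089165017
```

View pics/t8c.png

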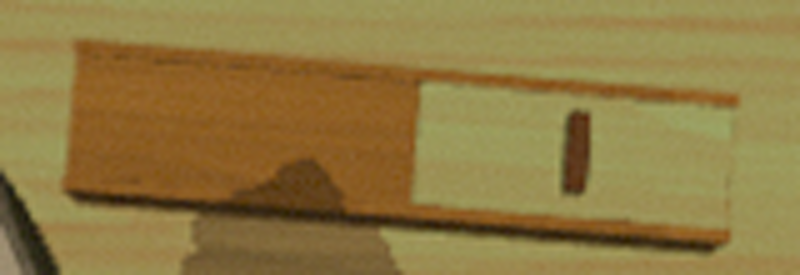

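```bash
python3 -c "
from workcell import manip
print(manip.hand_in())"
```

```text
the job is handed in; nothing more can be done
None
```

Both sanding blocks are packed in their proper bays, the cover is slid home to its end stop, and the job was handed in at about 31 s of the 72 s allowed. The hand-in gives no verdict, so the results below are my own checks.

- **Blocks:** The tall block went onto the cork mat and the low block onto the spacer board. Each was lowered until it touched (about 5–11 N) before I let go. Afterwards both measured about 2.5 mm from bay centre, flat and fully down, with tops near 57 mm against the 62 mm rim.
- **Cover:** It slid with only about 2 N of drag and stopped firmly. The gripper position held at y = -110.6 mm while the force rose to about 10 N.
- **Surroundings:** The last pictures show the screwdriver, brush, tape roll and pink and purple look-alikes where they started. The arm partly hides the offcut and the purple block in the top view, but the side view shows both in place. I did not measure any of them, and the cover now hides the packed block.

**Checks that disagreed:**
- The first camera reading of the cover position gave 27 mm because its mask caught a shadow. The tightened one gave 2.5 mm.
- The gripper travel of 205.8 mm, against a parked position of about 206 mm, puts the cover within about 1 mm of home. Both of these are inside the 5 mm limit.

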